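# Level the equipment shelf and hold it down

### The arm

A 6-joint arm with a two-finger parallel gripper is mounted at the origin on the work surface. World frame = base frame: x ahead of the robot, y to its left, z up, the work surface at z = 0. Lengths are in mm, angles in rad, forces in N, time in s.
With the tool pointing down it reaches from about 350 to 975 mm from the base axis. Payload 7.1 kg.
Tool frame: the origin (TCP) lies midway between the tips of the shut fingers; the grasp point (between the pads) lies 19 mm behind it; z points along the fingers, y is the line along which they close (so a half turn about z gives the same grasp; the last joint's range is limited). The gripper opens to 88 mm and grips with 3 to 60 N. Pads are 20 mm wide; open, the fingers measure 115 mm over their backs; the gripper's body (75 mm by 178 mm) begins 61 mm behind the grasp point.
Start: joints at [-1.362, 0.423, 1.63, -0, 1.089, -0.019], TCP at [141.166, -608.832, 222.675] pointing down, gripper open.
Joint ranges: [-3, 3], [-0.9, 2.11], [0.09, 2.58], [-1.31, 4.45], [0.11, 2.69], [-2.54, 2.54]. Speed limits (rad/s): [2.39, 2.39, 3.01, 3.14, 3.14, 3.14].

### API

Orientations are given as a unit quaternion [w, x, y, z].
In Python, from cell import r gives the robot as it stands.
- The arm moves only by the tool drive_tool, never from a script. Its argument "rows" is a list of rows, each a list of 7 numbers: the shift along the world's x, y, z in units of 25 mm (1.0 is 25 mm), then the turn, a rotation vector about the world's x, y, z in units of 5 degrees (1.0 is 5 degrees), then the finger opening in mm, from 0 to 87.8. In form: [[dx, dy, dz, ax, ay, az, hand], ...]. A call has exactly 5 rows; each row shifts and turns the commanded pose from where the row before left it; what a row does not reach is not made up. A row lasts 1/12 s, in which the tool goes at most 41.7 mm and 7.16 degrees, less where a joint would pass 70% of its speed; a pose out of reach is approached as far as the arm can. A call is refused whole if a number of a shift passes 1 or a number of a turn 1, either way. A call with a gripper value outside its range is refused whole. The fingers move at their own pace and stop on an object; the grip force is fixed at half the most. Time passes only in rows, so rows that do not move let the fingers close, or fill a call up. It gives the time, the measured TCP pose, the force, the opening and the grip force at its end, in the units of the state.
- r.read_state(): the state, without advancing time (a new reading comes with each control period).
- r.grab_frame(name): name is "scene" or "top"; returns (picture, depth): 384x512x3 uint8, red, green, blue; 384x512 float32, mm along the optical axis (not along the pixel's ray), 0 where there is no reading.
- r.camera_params(name): a dict with "K" (3x3 intrinsics, pixels), "k1" (the pictures are not rectified: a ray, as slopes to the right and down, at radius r is drawn at 1 + k1 r^2 times it, then the intrinsics apply), "rvec" (rotation vector, rad) and "tvec" (3), from world to camera coordinates, as OpenCV has them. Camera axes: x right, y down, z forward; pixel columns grow to the right and rows downward; lengths in mm; the calibration is good to about 2 mm. A picture is of the moment at which its call begins. camera_params takes no time and is no camera call.
- r.close_job(): hands the job in; it is judged then, once.
The state is a dict: "clock": time; "qpos": joint angles; "qvel": joint speeds; "joint_efforts": joint torques, N m; "ee_pos": TCP position; "eef_rot": TCP orientation; "ft_force": force on the tool from outside, world axes, zero at the start; "ft_torque": the same for the moment, N m; "grip_width": finger opening in mm; "finger_force": force on a finger pad.
Only numpy, scipy, OpenCV 4.12 (cv2) and the standard library are available. Lean on these libraries where they do the work, as an engineer would, in place of code of your own. Each camera call takes 0.05 s, during which the arm holds its last target. There are 200 camera calls.

### The job

In the network cabinet, slide the sheet-metal guard fully back off the levelling foot's knob, and turn the knob until the bubble of the spirit level lies centred between its two lines while the level is pressed down firmly on the shelf. The shelf is sprung and rides up off its foot when nobody presses, so the bubble tells the truth only while the shelf is pressed fully down. Finish while still pressing on the level's thumb pad with the fingertips, the shelf fully down and the bubble centred (do not let go), and leave the modem on the shelf where it is.

Things in the scene. Friction and masses are not known exactly. Their poses are not given: they have to be found in the camera images.
- guard (a joint): m. The sliding guard: a steel plate 90 x 62 mm, 3 mm thick, its top 36.5 mm above the shelf, over the foot's knob. 0 = over the knob; 0.110 = fully back (end stop), 110 mm towards the shelf's hinged end (-y of shelf_mid). About 1.5 N of friction; stays where it is left
- guard_grip (a point): middle of the guard's grip, an upright plastic fin on the plate: 12 mm thick across the track (x of shelf_mid), 30 mm long along the track, 28 mm high (its foot, the plate's top, is 14 mm below this point, its top 14 mm above). Pinch it from above across its 12 mm. Axes as shelf_mid
- foot_knob (a point): middle of the levelling foot's knob, on its axis, 17 mm above the shelf: a round ribbed grey upright knob, 38 mm diameter, near the shelf's left front corner, its grip from 12 mm below to 12 mm above this point; a pale ridge across its top turns with it. A 48 mm collar, 4 mm high, lies under it; the guard's track, 8 mm high, runs 62 mm from the axis on the robot's side
- foot (a joint): rad. Turn of the knob, growing clockwise seen from above; friction 0.08 N m, stays where left, stops at -1.2 and 3.2. Clockwise raises that end of the shelf, 0.010 rad of slope per rad, so the bubble moves 10 mm per rad towards the foot end. The floor leans by an unknown amount: the right value must be read from the bubble; it is 0.6 to 1.5 rad clockwise of the start
- shelf (a joint): rad. How far the shelf rides up off its foot on its springs: 0 = pressed fully down, 0.020 = fully up, as when nobody presses. It hinges along its right edge, away from the foot. About 3 to 6 N down on the level's pad brings it fully down (about 4 mm at the pad); from there it is rigid: press with some 10 N. Pushing down on the knob brings it down too
- shelf_mid (a point): middle of the shelf's upper surface, about 90 mm above the table. The shelf is a black board 280 mm (x) by 340 mm (y), 16 mm thick. Its y axis points to the foot end (left as seen from the robot), x away from the robot, z up. The knob lies at x -50, y +115 mm from here; the hinged end at y -170 mm
- level: the spirit level, loose on the shelf, lying along the shelf's y: aluminium bar 34 mm wide (x), 240 mm long (y), 42 mm high, 0.2 to 0.4 kg. Origin: centre of its underside; y along it towards the foot end, z up. The vial lies in its upper face, 70 mm from the middle on the side away from the foot
- level_pad (a point): middle of the top of the level's thumb pad, a black rubber patch 32 x 50 mm, 45 mm above the level's underside at its middle: press here, straight down. Axes as level
- bubble (a joint): m. The bubble, a pale pill 14 mm long in the vial, measured from the vial's middle, positive towards the foot end (+y of the level), stops at -0.022 and 0.022. It goes to the higher end, 1 mm per 0.001 rad of slope, and rests after about 2 s. Two black lines at -11 and +11 mm. With nobody pressing it reads up to 20 mm too far towards the foot end
- vial (a point): middle of the vial on the level's upper face, where the bubble should be. Axes as level
- modem: white box 110 (x) x 90 (y) x 28 mm lying on the shelf's right part, a bystander. Origin: centre of its underside
Not all that is in view belongs to the job. Of the things that look like the level, the larger one is meant.

How it is judged (in metres and radians):
On the way:
1. the guard is slid fully back off the knob (value of joint guard above 0.095 m), for 0.2 s.
At the end, for the whole second after the job is handed in: Guard back beyond 90 mm; fingertips press the level with over 3 N; shelf down within 0.002 rad; level flat on the shelf, along it within 0.2 rad and within 130 mm of its middle; bubble within 3 mm of centre; shelf level within 0.006 rad. Still pressing (value of joint guard above 0.09 m and value of joint shelf below 0.002 rad and value of joint bubble between -0.003 and 0.003 m and contact force between the fingers and level above 3 N and angle between shelf_mid's own z axis and vertical below 0.006 rad and angle between the y axis of level and the y axis of shelf_mid, either way round below 0.2 rad and horizontal distance between level and shelf_mid below 0.13 m and z of level in the frame of shelf_mid below 0.006 m); the arm keeps its last pose, push and grip.
It fails at once if the modem on the shelf is shifted by more than 30 mm (distance of modem from where it was at the start of the episode above 0.03 m).
It also fails if it takes over 72 s, if anything falls off the work surface, if the arm or the gripper's body presses on something with over 40 N, if the wrist force passes 120 N, or if a joint passes its speed limit or range.

## Working session

There is one attempt and no reset: what is moved stays moved. The work goes in short steps, Python scripts to look and compute and a tool call to move; the robot and the scene stay as the last step left them, time stands still between calls to the robot, and variables do not carry over. Pictures are saved under pics/ and viewed, at most 10 in all, crops included, and the job is handed in when it is done.

Besides the shell and the picture viewer there is one more tool, called after ">>>" as name(argument=value, ...) on one line, values as JSON. drive_tool: Moves the arm, as the interface text tells. Its arguments: {"type":"object","properties":{"rows":{"type":"array","items":{"type":"array","items":{"type":"number"}}}},"required":["rows"]}

```bash
mkdir -p pics; cat > h.py <<'E'
import numpy as np,cv2
from cell import r
def cam(n):
    p=r.camera_params(n);R=cv2.Rodrigues(np.array(p["rvec"],float))[0];return np.array(p["K"],float),float(p["k1"]),R,np.array(p["tvec"],float).ravel()
def grab(n):
    a,d=r.grab_frame(n);return np.array(a),np.array(d)
def save(img,f,s=1): cv2.imwrite("pics/"+f,cv2.resize(img[:,:,::-1],None,fx=s,fy=s,interpolation=cv2.INTER_CUBIC))
def ray(n,u,v):
    K,k,R,t=cam(n);x=(np.linalg.inv(K)@[u,v,1])[:2];y=x.copy()
    for _ in range(20): y=x/(1+k*(y@y))
    return -R.T@t,R.T@np.array([y[0],y[1],1])
def at_depth(n,u,v,d): c,w=ray(n,u,v);return c+w*d
def at_z(n,u,v,z): c,w=ray(n,u,v);return c+w*(z-c[2])/w[2]
def proj(n,P):
    K,k,R,t=cam(n);q=R@np.array(P,float)+t;x=q[:2]/q[2];x=x*(1+k*(x@x));return (K@[x[0],x[1],1])[:2]
def cloud(n,d):
    K,k,R,t=cam(n);u,v=np.meshgrid(np.arange(512),np.arange(384));x=np.stack([(u-K[0,2])/K[0,0],(v-K[1,2])/K[1,1]],-1);y=x.copy()
    for _ in range(15): y=x/(1+k*(y**2).sum(-1,keepdims=True))
    c=np.concatenate([y,np.ones_like(y[...,:1])],-1)*d[...,None]
    return (c-t)@R
E
python3 - <<'E'
from h import *
for n in("scene","top"):
    a,d=grab(n);save(a,n+"0.png",1.5);np.savez(n+"0.npz",a=a,d=d);K,k,R,t=cam(n);print(n,K[0,0],k,-R.T@t)
s=r.read_state();print(s)
E
```

```text
scene 445.94594847862993 -0.1413786031890547 [ 877.51141788 -420.92571403  770.9078681 ]
top 497.566029854093 0.01786180411016223 [ 431.01520805  -15.78352506 1140.58684364]
{'clock': 0.1, 'qpos': array([-1.36198943e+00,  4.23777729e-01,  1.63057434e+00,  1.46189293e-05,
        1.08861230e+00, -1.90079272e-02]), 'qvel': array([ 0.00103729, -0.00084523, -0.00125758,  0.00083384,  0.00178964,
       -0.00149073]), 'joint_efforts': array([ 3.43593993e-04, -5.45614278e+01, -2.74325019e+01,  6.44143671e-02,
        1.87466905e-02, -1.28818044e-05]), 'ee_pos': array([ 141.07883924, -608.36850256,  221.98654098]), 'eef_rot': array([-6.83384686e-04,  9.93519714e-01,  1.13657849e-01, -5.85452391e-05]), 'ft_force': array([-0.12472548, -0.97181636, -0.25406204]), 'ft_torque': array([-0.01475355, -0.0501722 , -0.01474014]), 'finger_force': 0.0, 'grip_width': 87.55160318533942}
```

View pics/scene0.png

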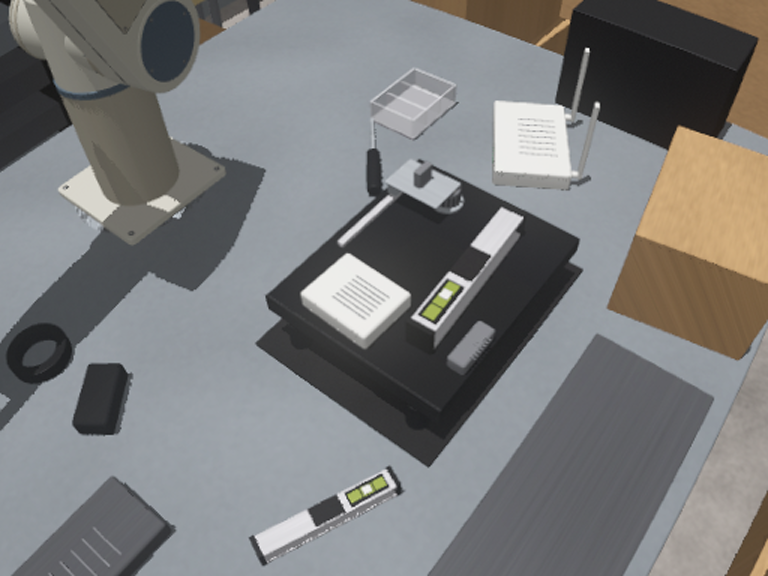

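View pics/top0.png

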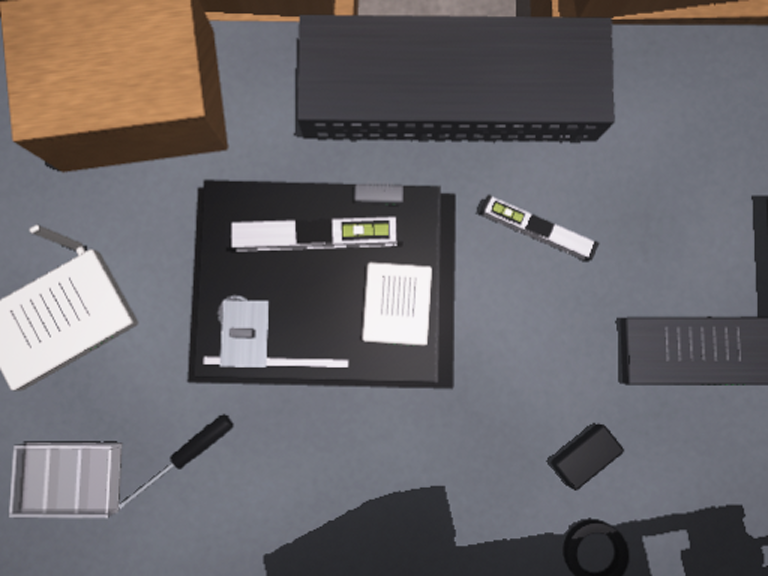

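Both views show the candidates. In the top view (1.5x), the long level is on the shelf at (315,232) and a shorter one is on the table at (537,228), so I choose the one on the shelf. The guard fin is at (243,332), the knob rim shows at (235,300), and the modem on the shelf is at (398,303). The router at (65,320) is a look-alike. In the scene view the level pad is at (472,262) and the fin at (421,172).

```bash
python3 - <<'E'
from h import *
D={n:np.load(n+"0.npz") for n in("scene","top")}
C={n:cloud(n,D[n]['d']) for n in D}
def pt(n,u,v): # 1.5x px
    u,v=u/1.5,v/1.5;return C[n][int(round(v)),int(round(u))].round(1)
for nm,n,u,v in [("shelf","top",300,300),("shelf","top",220,200),("shelf","top",420,370),("shelf","top",300,330),("shelf","scene",440,380),("shelf","scene",290,300),("fin","top",243,332),("fin","scene",421,170),("plate","top",260,312),("plate","top",230,355),("pad","top",315,231),("pad","scene",472,262),("vial","top",365,230),("vial","scene",441,300),("lvlL","top",235,235),("lvlR","top",395,230),("modem","top",398,303),("table","top",500,300),("pad small","top",540,226)]:
    print(nm,n,pt(n,u,v))
# shelf plane fit & rect in top by height band
P=C["top"].reshape(-1,3)
P=np.concatenate([C[n].reshape(-1,3)[D[n]['d'].ravel()>0] for n in("top",)])
for zlo,zhi,nm in[(80,104,"shelf"),(117,134,"plate"),(140,165,"fin"),(132,148,"level/..")]:
    m=(P[:,2]>zlo)&(P[:,2]<zhi)&(P[:,0]>300)&(P[:,0]<720)&(P[:,1]>-120)&(P[:,1]<290)
    q=P[m].astype(np.float32)
    if nm=="shelf":
        A=np.c_[q[:,:2],np.ones(len(q))];c=np.linalg.lstsq(A,q[:,2],rcond=None)[0];print("plane",c)
    if nm in("fin",): 
        lab=q[(q[:,0]<540)];q=lab
    if nm=="level/..": q=q[q[:,0]>540]
    if nm=="plate": q=q[(q[:,0]<545)&(q[:,1]>60)]
    print(nm,len(q),cv2.minAreaRect(q[:,:2]),np.percentile(q,[2,98],axis=0).round(1).tolist(), np.median(q[:,2]))
b,_=D['top']['a'],0
save(b[110:260,120:310],"crop0.png",4)
E
```

```text
shelf top [527.6  99.7  93.2]
shelf top [670.9 216.2  93.5]
shelf top [430.4 -69.5  93.1]
shelf top [485.4  98.7  94.1]
shelf scene [670.7 -63.8  91.1]
shelf scene [447.6 -81.6  90.7]
fin top [479.4 166.3 159. ]
fin scene [480.6 163.9 156.7]
plate top [507.5 150.3 129.4]
plate top [448.5 189.1 128.7]
pad top [618.1  76.4 137.8]
pad scene [621.3  77.2 137.1]
vial top [620.6   8.9 138.5]
vial scene [621.8   6.8 133.5]
lvlL top [611.9 185.5 132.4]
lvlR top [622.2 -32.1 132.1]
modem top [522.2 -37.1 119. ]
table top [ 538.8 -196.1   -0.9]
pad small top [ 646.6 -252.    36.9]
plane [-4.79685914e-04  1.17300797e-02  9.27611643e+01]Traceback (most recent call last):
  File "<stdin>", line 20, in <module>
cv2.error: OpenCV(4.12.0) /io/opencv/modules/imgproc/src/convhull.cpp:143: error: (-215:Assertion failed) total >= 0 && (depth == CV_32F || depth == CV_32S) in function 'convexHull'
```

```bash
python3 - <<'E'
from h import *
D={n:np.load(n+"0.npz") for n in("scene","top")}
for n in D:
  P=cloud(n,D[n]['d']).reshape(-1,3);P=P[D[n]['d'].ravel()>0]
  for nm,z0,z1,x0,x1,y0,y1 in [("shelf",82,101,350,730,-120,260),("plate",122,135,400,545,80,260),("fin",145,165,400,545,100,230),("pad",130,145,570,680,40,110),("level",125,145,570,680,-80,240),("modem",112,127,440,580,-100,10)]:
    m=(P[:,2]>z0)&(P[:,2]<z1)&(P[:,0]>x0)&(P[:,0]<x1)&(P[:,1]>y0)&(P[:,1]<y1)
    q=P[m]; print(n,nm,len(q),cv2.minAreaRect(np.ascontiguousarray(q[:,:2],dtype=np.float32)),np.percentile(q,[2,98],axis=0).round(1).tolist(),np.median(q[:,2]).round(1))
save(D['top']['a'][110:260,120:310],"crop0.png",4)
E
```

```text
scene shelf 12301 ((556.6870727539062, 73.2990951538086), (342.2702941894531, 281.0770568847656), 89.03519439697266) [[422.5, -95.4, 86.8], [694.8, 234.2, 99.3]] 91.6
scene plate 706 ((479.8837585449219, 168.32542419433594), (63.30654525756836, 93.57844543457031), 88.87176513671875) [[435.8, 139.4, 125.2], [522.7, 197.8, 132.3]] 128.5
scene fin 95 ((479.5464782714844, 167.30982971191406), (12.577719688415527, 29.74966812133789), 1.2590436935424805) [[473.5, 153.1, 145.2], [485.3, 181.8, 158.8]] 155.1
scene pad 464 ((618.240234375, 75.13261413574219), (33.38145446777344, 71.64366912841797), 3.484996795654297) [[602.1, 41.1, 130.2], [633.7, 108.6, 138.8]] 136.1
scene level 1895 ((617.7288208007812, 78.26097106933594), (37.42781448364258, 244.2325897216797), 2.563783645629883) [[598.9, -41.9, 126.6], [638.4, 193.0, 138.0]] 132.0
scene modem 2259 ((522.8441162109375, -36.67096710205078), (90.90515899658203, 110.23160552978516), 86.66534423828125) [[471.2, -81.3, 114.0], [576.6, 5.1, 120.7]] 118.3
top shelf 14543 ((557.2587890625, 74.0418472290039), (340.6052551269531, 280.4850769042969),
[... 198 characters left out ...]
0.0, 125.8], [521.6, 200.5, 133.9]] 130.5
top fin 95 ((478.539306640625, 169.622802734375), (10.152741432189941, 30.34659194946289), 0.48762544989585876) [[473.5, 154.6, 153.8], [483.5, 184.4, 162.1]] 158.3
top pad 526 ((617.6836547851562, 74.677001953125), (34.51770782470703, 70.56421661376953), 2.170748233795166) [[600.5, 42.0, 130.6], [633.2, 109.3, 141.3]] 136.8
top level 1990 ((617.8319091796875, 77.95462036132812), (36.26903533935547, 241.6298828125), 2.484684467315674) [[598.4, -38.2, 128.1], [636.6, 193.9, 140.5]] 133.7
top modem 2290 ((521.9359741210938, -36.37800598144531), (89.87064361572266, 110.23008728027344), 86.6710205078125) [[468.8, -79.0, 115.4], [574.2, 6.4, 123.5]] 119.5
```

View pics/crop0.png

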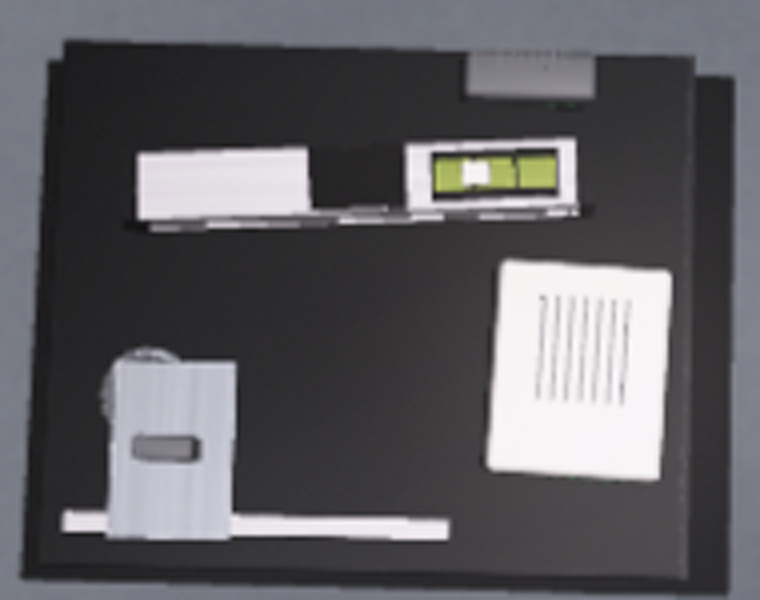

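The crop confirms the choice. The large level has its pad at crop (357,178) and its vial at (495,172). The guard fin is at (166,448), the knob rim at (110,380) and the modem at (580,370). Both views agree: fin at about (479.5, 168.5) with its top near z 158, pad at about (618, 76, 137), and knob at about (509, 189.5). I'll move to the fin now.

>>> drive_tool(rows=[[0.9,0.9,0.1,0,0,0.4,50],[0.9,0.9,0.1,0,0,0.4,50],[0.9,0.9,0.1,0,0,0.4,50],[0.9,0.9,0.1,0,0,0.4,50],[0.9,0.9,0.1,0,0,0.4,50]])

```text
clock: 0.52
ee_pos: [254.3, -495.0, 234.9]
eef_rot: [-0.0, 0.98, 0.2, -0.0]
ft_force: [0.6, 0.1, 0.4]
grip_width: 58.2
finger_force: 0.0
```

>>> drive_tool(rows=[[0.9,0.9,0,0,0,0.5,50],[0.9,0.9,0,0,0,0.5,50],[0.9,0.9,0,0,0,0.5,50],[0.9,0.9,0,0,0,0.5,50],[0.9,0.9,0,0,0,0.5,50]])

```text
clock: 0.93
ee_pos: [366.9, -382.4, 235.0]
eef_rot: [-0.0, 0.952, 0.306, -0.0]
ft_force: [0.0, -0.6, -0.9]
grip_width: 49.9
finger_force: 0.0
```

>>> drive_tool(rows=[[0.2,1,0,0,0,0.5,50],[0.2,1,0,0,0,0.5,50],[0.2,1,0,0,0,0.5,50],[0.2,1,0,0,0,0.5,50],[0.2,1,0,0,0,0.5,50]])

```text
clock: 1.35
ee_pos: [391.0, -257.4, 234.9]
eef_rot: [-0.0, 0.913, 0.408, -0.0]
ft_force: [-0.3, -0.4, 0.7]
grip_width: 49.9
finger_force: 0.0
```

>>> drive_tool(rows=[[0.2,1,0,0,0,0.5,50],[0.2,1,0,0,0,0.5,50],[0.2,1,0,0,0,0.5,50],[0.2,1,0,0,0,0.5,50],[0.2,1,0,0,0,0.5,50]])

```text
clock: 1.77
ee_pos: [416.0, -132.6, 235.0]
eef_rot: [-0.0, 0.863, 0.505, -0.0]
ft_force: [0.9, 0.1, 0.1]
grip_width: 50.1
finger_force: 0.0
```

>>> drive_tool(rows=[[0.2,1,0,0,0,0.5,50],[0.2,1,0,0,0,0.5,50],[0.2,1,0,0,0,0.5,50],[0.2,1,0,0,0,0.5,50],[0.2,1,0,0,0,0.5,50]])

```text
clock: 2.18
ee_pos: [441.0, -7.6, 235.0]
eef_rot: [-0.0, 0.803, 0.596, -0.0]
ft_force: [0.1, -0.7, -0.1]
grip_width: 50.1
finger_force: 0.0
```

>>> drive_tool(rows=[[0.2,1,0,0,0,0.4,50],[0.2,1,0,0,0,0.4,50],[0.2,1,0,0,0,0.4,50],[0.2,1,0,0,0,0.4,50],[0.2,1,0,0,0,0.4,50]])

```text
clock: 2.6
ee_pos: [466.0, 117.4, 235.0]
eef_rot: [-0.0, 0.748, 0.664, -0.0]
ft_force: [0.3, -0.7, -0.8]
grip_width: 49.6
finger_force: 0.0
```

>>> drive_tool(rows=[[0.11,0.41,0,0,0,0.23,50],[0.11,0.41,0,0,0,0.23,50],[0.11,0.41,0,0,0,0.23,50],[0.11,0.41,0,0,0,0.23,50],[0.11,0.41,0,0,0,0.23,50]])

```text
clock: 3.02
ee_pos: [480.1, 167.6, 235.1]
eef_rot: [-0.0, 0.714, 0.7, -0.0]
ft_force: [-0.6, 0.2, -0.0]
grip_width: 49.9
finger_force: 0.0
```

>>> drive_tool(rows=[[0,0,-0.9,0,0,0,50],[0,0,-0.9,0,0,0,50],[0,0,-0.9,0,0,0,50],[0,0,-0.7,0,0,0,50],[0,0,-0.6,0,0,0,50]])

```text
clock: 3.43
ee_pos: [479.6, 167.2, 133.8]
eef_rot: [-0.0, 0.714, 0.7, -0.001]
ft_force: [0.5, 0.4, -0.3]
grip_width: 49.9
finger_force: 0.0
```

>>> drive_tool(rows=[[0,0,0,0,0,0,0],[0,0,0,0,0,0,0],[0,0,0,0,0,0,0],[0,0,0,0,0,0,0],[0,0,0,0,0,0,0]])

```text
clock: 3.85
ee_pos: [480.7, 167.6, 136.3]
eef_rot: [0.0, 0.714, 0.7, 0.001]
ft_force: [-0.3, -0.2, -0.4]
grip_width: 20.0
finger_force: 0.0
```

>>> drive_tool(rows=[[0,0,0,0,0,0,0],[0,0,0,0,0,0,0],[0,0,0,0,0,0,0],[0,0,0,0,0,0,0],[0,0,0,0,0,0,0]])

```text
clock: 4.27
ee_pos: [479.1, 167.4, 135.3]
eef_rot: [-0.0, 0.714, 0.7, -0.001]
ft_force: [-4.3, 0.8, 3.5]
grip_width: 12.0
finger_force: 30.0
```

>>> drive_tool(rows=[[-0.008,-0.44,-0.005,0,0,0,0],[-0.008,-0.44,-0.005,0,0,0,0],[-0.008,-0.44,-0.005,0,0,0,0],[-0.008,-0.44,-0.005,0,0,0,0],[-0.008,-0.44,-0.005,0,0,0,0]])

```text
clock: 4.68
ee_pos: [478.1, 112.1, 134.7]
eef_rot: [-0.0, 0.714, 0.7, -0.001]
ft_force: [-5.1, 3.2, 4.6]
grip_width: 12.1
finger_force: 30.0
```

>>> drive_tool(rows=[[-0.008,-0.44,-0.005,0,0,0,0],[-0.008,-0.44,-0.005,0,0,0,0],[-0.008,-0.44,-0.005,0,0,0,0],[-0.008,-0.44,-0.005,0,0,0,0],[-0.008,-0.44,-0.005,0,0,0,0]])

```text
clock: 5.1
ee_pos: [476.8, 61.6, 134.2]
eef_rot: [-0.004, 0.716, 0.698, 0.002]
ft_force: [-6.7, 39.7, -2.8]
grip_width: 11.8
finger_force: 29.8
```

>>> drive_tool(rows=[[0,-0.03,0,0,0,0,0],[0,-0.03,0,0,0,0,0],[0,0,0,0,0,0,0],[0,0,0,0,0,0,0],[0,0,0,0,0,0,0]])

```text
clock: 5.52
ee_pos: [476.8, 60.5, 133.9]
eef_rot: [-0.003, 0.715, 0.699, 0.002]
ft_force: [-6.0, 30.9, 0.8]
grip_width: 11.5
finger_force: 29.9
```

>>> drive_tool(rows=[[0,0.1,0,0,0,0,60],[0,0,0,0,0,0,60],[0,0,0,0,0,0,60],[0,0,0,0,0,0,60],[0,0,0.2,0,0,0,60]])

```text
clock: 5.93
ee_pos: [477.6, 57.9, 138.5]
eef_rot: [-0.0, 0.715, 0.7, -0.0]
ft_force: [-0.1, -0.3, -0.2]
grip_width: 41.3
finger_force: 0.0
```

>>> drive_tool(rows=[[0,0,0.8,0,0,0,60],[0,0,0.8,0,0,0,60],[0,0,0.8,0,0,0,60],[0,0,0.4,0,0,0,60],[0,0,0,0,0,0,60]])

```text
clock: 6.35
ee_pos: [479.5, 58.2, 211.3]
eef_rot: [0.002, 0.715, 0.699, 0.002]
ft_force: [-0.1, -0.1, 0.1]
grip_width: 60.2
finger_force: 0.0
```

```bash
python3 - <<'E'
from h import *
for n in("scene","top"):
    a,d=grab(n);np.savez(n+"1.npz",a=a,d=d);P=cloud(n,d).reshape(-1,3);P=P[d.ravel()>0]
    for nm,z0,z1,x0,x1,y0,y1 in [("plate",122,135,400,545,-20,140),("knob",112,132,480,550,150,230)]:
        m=(P[:,2]>z0)&(P[:,2]<z1)&(P[:,0]>x0)&(P[:,0]<x1)&(P[:,1]>y0)&(P[:,1]<y1);q=P[m]
        if len(q)>5: print(n,nm,len(q),cv2.minAreaRect(np.ascontiguousarray(q[:,:2],dtype=np.float32)),np.percentile(q,[2,98],axis=0).round(1).tolist(),np.median(q[:,2]).round(1))
A=np.load("scene1.npz")['a'][80:240,170:400];B=np.load("top1.npz")['a'][110:260,120:310]
A=cv2.resize(A,(690,480))
cv2.imwrite("pics/s1.png",A[:,:,::-1]);save(B,"t1.png",4)
E
```

```text
scene plate 856 ((476.5172424316406, 47.378997802734375), (128.32406616210938, 91.76990509033203), 89.1675796508789) [[434.0, 49.1, 125.8], [521.6, 109.2, 131.6]] 128.4
scene knob 205 ((509.0540466308594, 187.70565795898438), (35.64689254760742, 38.73155975341797), 84.14656066894531) [[492.6, 170.2, 113.2], [527.0, 202.6, 124.2]] 121.0
top plate 58 ((508.43377685546875, -7.32344913482666), (71.97236633300781, 22.618804931640625), 0.4555652439594269) [[472.8, -18.7, 122.0], [544.3, 3.9, 125.2]] 122.9
```

View pics/t1.png

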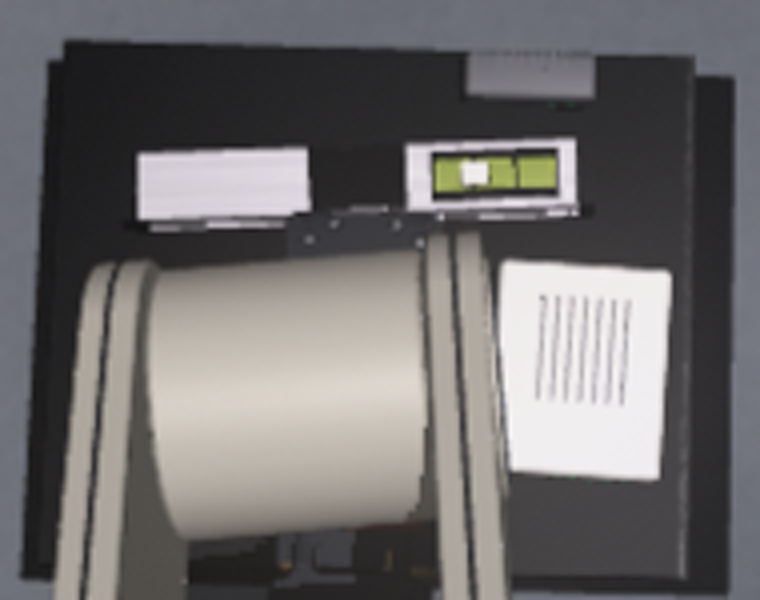

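Top view: the vial and bubble are visible at (475,172), but the arm hides the guard. I'll use the scene view to check how far the guard went.

View pics/s1.png

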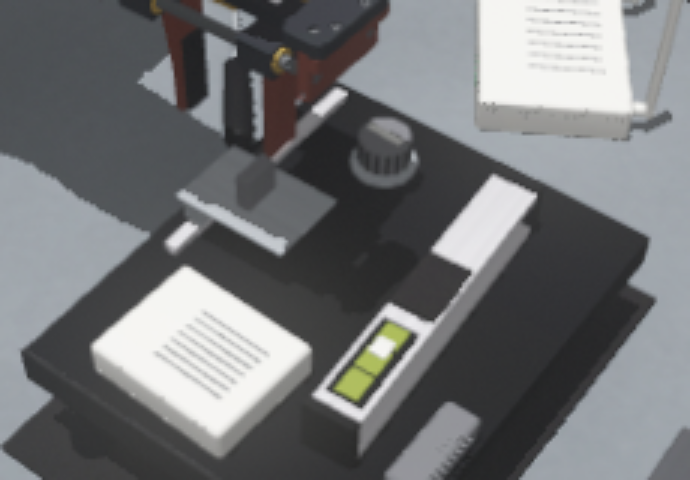

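The scene crop shows the guard off the knob, with its fin at (257,183). The knob at (385,145) has its ridge visible. The track still shows at (180,237), so I'll measure the travel exactly.

```bash
python3 - <<'E'
from h import *
for f in("scene0.npz","scene1.npz"):
    D=np.load(f);P=cloud("scene",D['d']).reshape(-1,3)
    for nm,z0,z1,x0,x1 in[("fin",146,163,465,492),("plate",124,135,500,520)]:
        m=(P[:,2]>z0)&(P[:,2]<z1)&(P[:,0]>x0)&(P[:,0]<x1)&(P[:,1]>5)&(P[:,1]<215);q=P[m];print(f,nm,len(q),np.percentile(q[:,1],[0,2,50,98,100]).round(1))
E
```

```text
scene0.npz fin 88 [152.5 153.1 165.2 181.9 182.3]
scene0.npz plate 183 [138.6 139.3 167.6 196.4 198.2]
scene1.npz fin 107 [63.4 64.5 77.  92.6 94. ]
scene1.npz plate 235 [ 47.9  49.   78.  110.9 188.9]
```

The fin moved 89.5 mm to y=78.6, which puts the guard centre 110 mm from the knob axis (about 189). The guard had therefore started at about 20 mm and is now on its end stop, which also explains the 40 N. On to the knob.

>>> drive_tool(rows=[[0.2,1,0,0,0,0,62],[0.2,1,0,0,0,0,62],[0.2,1,0,0,0,0,62],[0.2,1,0,0,0,0,62],[0.2,1,0,0,0,0,62]])

```text
clock: 6.87
ee_pos: [502.2, 184.2, 207.3]
eef_rot: [-0.001, 0.715, 0.7, -0.001]
ft_force: [-0.3, -0.5, -0.1]
grip_width: 62.0
finger_force: 0.0
```

>>> drive_tool(rows=[[0.16,0.23,0,0,0,0,62],[0,0,-0.5,0,0,0,62],[0,0,-0.5,0,0,0,62],[0,0,-0.5,0,0,0,62],[0,0,-0.5,0,0,0,62]])

```text
clock: 7.28
ee_pos: [506.1, 188.3, 157.1]
eef_rot: [-0.0, 0.714, 0.7, -0.001]
ft_force: [0.0, -0.4, -0.0]
grip_width: 62.1
finger_force: 0.0
```

```bash
python3 -c "
from h import *
s=[r.read_state()['ee_pos'] for _ in range(3)];print(s)
a,d=grab('scene');print(r.read_state()['ee_pos'])"
```

```text
[array([506.14699307, 188.3310393 , 157.0964836 ]), array([506.14699307, 188.3310393 , 157.0964836 ]), array([506.14699307, 188.3310393 , 157.0964836 ])]
[504.72790095 187.76253385 154.85715688]
```

>>> drive_tool(rows=[[0.1,0.03,-0.5,0,0,0,62],[0,0,-0.5,0,0,0,62],[0,0,-0.5,0,0,0,62],[0,0,-0.4,0,0,0,62],[0,0,-0.26,0,0,0,62]])

```text
clock: 7.75
ee_pos: [509.0, 189.4, 103.5]
eef_rot: [-0.0, 0.715, 0.7, -0.001]
ft_force: [0.3, -0.9, -0.2]
grip_width: 62.3
finger_force: 0.0
```

>>> drive_tool(rows=[[0,0,0,0,0,0,20],[0,0,0,0,0,0,20],[0,0,0,0,0,0,20],[0,0,0,0,0,0,20],[0,0,0,0,0,0,20]])

```text
clock: 8.17
ee_pos: [509.1, 190.1, 105.4]
eef_rot: [-0.0, 0.714, 0.7, 0.0]
ft_force: [-2.4, 1.5, 0.9]
grip_width: 37.3
finger_force: 30.0
```

>>> drive_tool(rows=[[0,0,0,0,0,0,20],[0,0,0,0,0,0,20],[0,0,-0.08,0,0,0,20],[0,0,-0.08,0,0,0,20],[0,0,0,0,0,0,20]])

```text
clock: 8.58
ee_pos: [509.3, 190.6, 100.9]
eef_rot: [-0.0, 0.715, 0.7, 0.0]
ft_force: [-3.7, 6.0, 2.9]
grip_width: 37.4
finger_force: 30.0
```

>>> drive_tool(rows=[[0,0,-0.06,0,0,0,20],[0,0,-0.04,0,0,0,20],[0,0,0,0,0,0,20],[0,0,0,0,0,0,20],[0,0,0,0,0,0,20]])

```text
clock: 9.0
ee_pos: [509.5, 190.8, 99.2]
eef_rot: [-0.0, 0.714, 0.7, 0.001]
ft_force: [-5.7, 4.9, 8.9]
grip_width: 37.3
finger_force: 30.0
```

```bash
cat > bub.py <<'E'
from h import *
def bubble(n,a):
    hsv=cv2.cvtColor(a,cv2.COLOR_RGB2HSV);vc=np.array([620.,6,136]);u0,v0=proj(n,vc).astype(int)
    w=np.zeros(a.shape[:2],bool);w[max(v0-35,0):v0+35,u0-40:u0+40]=1
    g=(hsv[...,0]>22)&(hsv[...,0]<45)&(hsv[...,1]>90)&(hsv[...,2]>60)&w
    k,l,s,_=cv2.connectedComponentsWithStats(cv2.morphologyEx(g.astype(np.uint8),cv2.MORPH_CLOSE,np.ones((9,9))))
    hull=np.zeros(g.shape,np.uint8);ys,xs=np.nonzero(l==1+np.argmax(s[1:,4]))
    cv2.fillConvexPoly(hull,cv2.convexHull(np.c_[xs,ys].astype(np.int32)),1)
    wh=(hsv[...,1]<70)&(hsv[...,2]>150)&(hull>0)
    ax=np.array([-0.043,1]) # level y
    f=lambda m:np.array([at_z(n,x,y,136)[:2]@ax for y,x in zip(*np.nonzero(m))])
    H=f(hull);W=f(wh)
    return (W.mean()-(H.min()+H.max())/2).round(2),(W.mean()-H.mean()).round(2),(H.max()-H.min()).round(1),(W.max()-W.min()).round(1),len(W)
E
python3 - <<'E'
from bub import *
for n in("scene","top"):print("start",n,bubble(n,np.load(n+"0.npz")['a']))
for n in("scene","top"):
    a,d=grab(n);np.savez(n+"2.npz",a=a,d=d)
    try: print(n,bubble(n,a))
    except Exception as e: print(n,e)
A=np.load("scene2.npz")['a'][150:250,250:370];B=np.load("top2.npz")['a'][130:180,200:280]
cv2.imwrite("pics/b2.png",np.hstack([cv2.resize(A,(480,400)),cv2.resize(B,(320,200)).copy() if 0 else cv2.copyMakeBorder(cv2.resize(B,(320,200)),0,200,0,0,0)])[:,:,::-1])
print(r.read_state()['ft_force'],r.read_state()['clock'])
E
```

```text
start scene (np.float64(11.35), np.float64(11.9), np.float64(64.0), np.float64(15.0), 50)
start top (np.float64(9.44), np.float64(9.31), np.float64(62.0), np.float64(14.6), 48)
scene (np.float64(1.37), np.float64(1.85), np.float64(62.0), np.float64(39.0), 59)
top (np.float64(-2.36), np.float64(-2.45), np.float64(60.0), np.float64(14.6), 46)
[-5.56571265  5.54854001  9.05185308] 9.1
```

View pics/b2.png

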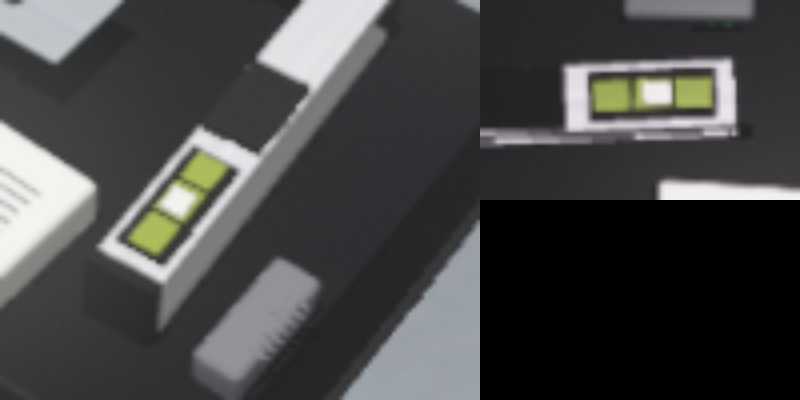

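The vial is clear in both views, at scene crop (180,200) and top crop (655,93), and the bubble is still drifting. I'll let it settle while pressing, then read it again.

>>> drive_tool(rows=[[0,0,0,0,0,0,20],[0,0,0,0,0,0,20],[0,0,0,0,0,0,20],[0,0,0,0,0,0,20],[0,0,0,0,0,0,20]])

```text
clock: 9.52
ee_pos: [509.5, 190.8, 99.2]
eef_rot: [-0.0, 0.715, 0.7, 0.001]
ft_force: [-5.0, 4.7, 9.6]
grip_width: 37.1
finger_force: 30.0
```

>>> drive_tool(rows=[[0,0,0,0,0,0,20],[0,0,0,0,0,0,20],[0,0,0,0,0,0,20],[0,0,0,0,0,0,20],[0,0,0,0,0,0,20]])

```text
clock: 9.93
ee_pos: [509.5, 190.8, 99.2]
eef_rot: [-0.0, 0.715, 0.7, 0.001]
ft_force: [-5.2, 4.9, 9.8]
grip_width: 37.6
finger_force: 30.0
```

>>> drive_tool(rows=[[0,0,0,0,0,0,20],[0,0,0,0,0,0,20],[0,0,0,0,0,0,20],[0,0,0,0,0,0,20],[0,0,0,0,0,0,20]])

```text
clock: 10.35
ee_pos: [509.5, 190.8, 99.2]
eef_rot: [-0.0, 0.715, 0.7, 0.001]
ft_force: [-4.3, 5.3, 9.4]
grip_width: 37.4
finger_force: 30.0
```

>>> drive_tool(rows=[[0,0,0,0,0,0,20],[0,0,0,0,0,0,20],[0,0,0,0,0,0,20],[0,0,0,0,0,0,20],[0,0,0,0,0,0,20]])

```text
clock: 10.77
ee_pos: [509.5, 190.9, 99.2]
eef_rot: [-0.0, 0.715, 0.7, 0.001]
ft_force: [-5.5, 5.1, 10.2]
grip_width: 37.3
finger_force: 30.0
```

```bash
python3 - <<'E'
s=open('bub.py').read()
s=s.replace("    ax=np","    k,l,st,_=cv2.connectedComponentsWithStats(wh.astype(np.uint8),connectivity=4);wh=l==1+np.argmax(st[1:,4])\n    ax=np")
s+='''
def read():
    for n in("scene","top"):
        try: print(n,*map(float,bubble(n,grab(n)[0])))
        except Exception as e: print(n,e)
    s=r.read_state();print(s['clock'],s['ft_force'].round(1),s['ee_pos'].round(1))
'''
open('bub.py','w').write(s)
E
python3 -c "
from bub import *
read()"
```

```text
scene -10.51 -10.03 62.0 15.7 54.0
top -12.3 -12.39 60.0 14.5 44.0
10.8667 [-5.5  4.9  8.4] [509.5 190.9  99.2]
```

Bubble at about -11.3 mm, so about 1.13 rad (65°) clockwise is needed. I'll turn in grip while still pressing, rising 0.25 mm per step.

>>> drive_tool(rows=[[0,0,0.01,0,0,-0.8,20],[0,0,0.01,0,0,-0.8,20],[0,0,0.01,0,0,-0.8,20],[0,0,0.01,0,0,-0.8,20],[0,0,0.01,0,0,-0.8,20]])

```text
clock: 11.28
ee_pos: [509.8, 190.7, 100.3]
eef_rot: [-0.0, 0.826, 0.564, 0.001]
ft_force: [-4.8, 3.5, 7.5]
grip_width: 37.4
finger_force: 30.0
```

>>> drive_tool(rows=[[0,0,0.01,0,0,-0.8,20],[0,0,0.01,0,0,-0.8,20],[0,0,0.01,0,0,-0.8,20],[0,0,0.01,0,0,-0.8,20],[0,0,0.01,0,0,-0.8,20]])

```text
clock: 11.7
ee_pos: [509.9, 190.4, 101.4]
eef_rot: [-0.0, 0.911, 0.412, 0.001]
ft_force: [-2.9, 2.5, 5.7]
grip_width: 37.6
finger_force: 30.0
```

>>> drive_tool(rows=[[0,0,0.01,0,0,-0.8,20],[0,0,0.01,0,0,-0.8,20],[0,0,0.01,0,0,-0.8,20],[0,0,0.01,0,0,-0.8,20],[0,0,0.01,0,0,-0.8,20]])

```text
clock: 12.12
ee_pos: [509.9, 190.0, 102.5]
eef_rot: [0.0, 0.969, 0.247, 0.001]
ft_force: [-1.8, 0.0, 3.0]
grip_width: 37.3
finger_force: 30.0
```

>>> drive_tool(rows=[[0,0,0,0,0,-0.5,20],[0,0,0,0,0,-0.5,20],[0,0,0,0,0,0,20],[0,0,0,0,0,0,20],[0,0,0,0,0,0,20]])

```text
clock: 12.53
ee_pos: [509.9, 189.9, 102.6]
eef_rot: [0.0, 0.978, 0.206, 0.001]
ft_force: [-2.3, -0.5, 6.4]
grip_width: 37.4
finger_force: 30.0
```

>>> drive_tool(rows=[[0,0,0,0,0,0,20],[0,0,0,0,0,0,20],[0,0,0,0,0,0,20],[0,0,0,0,0,0,20],[0,0,0,0,0,0,20]])

```text
clock: 12.95
ee_pos: [510.0, 189.9, 102.7]
eef_rot: [0.0, 0.978, 0.206, 0.001]
ft_force: [-2.0, 1.0, 5.4]
grip_width: 37.2
finger_force: 30.0
```

>>> drive_tool(rows=[[0,0,0,0,0,0,20],[0,0,0,0,0,0,20],[0,0,0,0,0,0,20],[0,0,0,0,0,0,20],[0,0,0,0,0,0,20]])

```text
clock: 13.37
ee_pos: [510.0, 190.0, 102.6]
eef_rot: [0.0, 0.978, 0.206, 0.001]
ft_force: [-2.3, -0.5, 5.3]
grip_width: 37.6
finger_force: 30.0
```

>>> drive_tool(rows=[[0,0,0,0,0,0,20],[0,0,0,0,0,0,20],[0,0,0,0,0,0,20],[0,0,0,0,0,0,20],[0,0,0,0,0,0,20]])

```text
clock: 13.78
ee_pos: [510.0, 189.9, 102.7]
eef_rot: [0.0, 0.978, 0.206, 0.001]
ft_force: [-2.7, 0.3, 5.8]
grip_width: 37.2
finger_force: 30.0
```

>>> drive_tool(rows=[[0,0,0,0,0,0,20],[0,0,0,0,0,0,20],[0,0,0,0,0,0,20],[0,0,0,0,0,0,20],[0,0,0,0,0,0,20]])

```text
clock: 14.2
ee_pos: [510.0, 189.9, 102.6]
eef_rot: [0.0, 0.978, 0.206, 0.001]
ft_force: [-1.6, 0.3, 6.0]
grip_width: 37.3
finger_force: 30.0
```

```bash
python3 -c "
from bub import *
read()"
```

```text
scene 1.27 1.69 62.0 14.9 51.0
top 0.18 -0.08 61.9 14.4 43.0
14.3 [-1.6 -0.2  5.7] [509.9 189.9 102.6]
```

The bubble is nearly centred at about +0.7 mm. I'll release the knob, go to the pad with fingers shut, and read it while pressing there.

>>> drive_tool(rows=[[0,0,0,0,0,0,60],[0,0,0,0,0,0,60],[0,0,0,0,0,0,60],[0,0,0,0,0,0,60],[0,0,0.5,0,0,0,60]])

```text
clock: 14.72
ee_pos: [508.1, 189.4, 112.9]
eef_rot: [0.0, 0.979, 0.206, -0.002]
ft_force: [-0.8, -0.1, -0.4]
grip_width: 60.0
finger_force: 0.0
```

>>> drive_tool(rows=[[0,0,0.7,0,0,0,60],[0,0,0.8,0,0,0,60],[0,0,0.8,0,0,0,60],[0,0,0.7,0,0,0,0],[0,0,0,0,0,0.9,0]])

```text
clock: 15.13
ee_pos: [511.5, 190.6, 193.1]
eef_rot: [-0.0, 0.97, 0.244, 0.003]
ft_force: [1.4, -0.1, 0.4]
grip_width: 50.2
finger_force: 0.0
```

>>> drive_tool(rows=[[0.86,-0.9,0,0,0,0.8,0],[0.86,-0.9,0,0,0,0.8,0],[0.86,-0.9,0,0,0,0.8,0],[0.86,-0.9,0,0,0,0.8,0],[0.86,-0.9,0,0,0,0.8,0]])

```text
clock: 15.55
ee_pos: [617.8, 76.3, 189.6]
eef_rot: [0.0, 0.912, 0.411, 0.0]
ft_force: [0.3, 0.5, -0.3]
grip_width: 17.1
finger_force: 0.0
```

>>> drive_tool(rows=[[0,0,0,0,0,0.9,0],[0,0,0,0,0,0.9,0],[0,0,-0.3,0,0,0.9,0],[0,0,-0.4,0,0,0.9,0],[0,0,-0.3,0,0,0.9,0]])

```text
clock: 15.97
ee_pos: [616.8, 77.2, 163.9]
eef_rot: [-0.0, 0.814, 0.581, -0.0]
ft_force: [0.4, -0.1, -0.1]
grip_width: 0.4
finger_force: 0.0
```

>>> drive_tool(rows=[[0,0,-0.4,0,0,0.6,0],[0,0,-0.4,0,0,0.6,0],[0,0,-0.1,0,0,0.6,0],[0,0,0,0,0,0,0],[0,0,0,0,0,0,0]])

```text
clock: 16.38
ee_pos: [616.8, 77.4, 141.9]
eef_rot: [-0.0, 0.768, 0.641, -0.0]
ft_force: [-0.5, 0.5, 0.6]
grip_width: 0.4
finger_force: 0.0
```

>>> drive_tool(rows=[[0,0,-0.05,0,0,0,0],[0,0,-0.05,0,0,0,0],[0,0,-0.05,0,0,0,0],[0,0,0,0,0,0,0],[0,0,0,0,0,0,0]])

```text
clock: 16.8
ee_pos: [617.3, 77.5, 138.9]
eef_rot: [0.0, 0.767, 0.641, 0.0]
ft_force: [-0.3, 0.2, 2.7]
grip_width: 0.6
finger_force: 1.6
```

Contact. Pressing about 5 mm further.

>>> drive_tool(rows=[[0,0,-0.05,0,0,0,0],[0,0,-0.05,0,0,0,0],[0,0,-0.05,0,0,0,0],[0,0,0,0,0,0,0],[0,0,0,0,0,0,0]])

```text
clock: 17.22
ee_pos: [617.4, 78.5, 135.6]
eef_rot: [-0.0, 0.767, 0.641, 0.001]
ft_force: [-2.0, 3.6, 6.7]
grip_width: 0.9
finger_force: 3.4
```

>>> drive_tool(rows=[[0,0,-0.02,0,0,0,0],[0,0,-0.02,0,0,0,0],[0,0,0,0,0,0,0],[0,0,0,0,0,0,0],[0,0,0,0,0,0,0]])

```text
clock: 17.63
ee_pos: [617.5, 78.6, 135.1]
eef_rot: [-0.0, 0.767, 0.641, 0.001]
ft_force: [-2.0, 4.1, 9.5]
grip_width: 0.6
finger_force: 5.1
```

>>> drive_tool(rows=[[0,0,-0.03,0,0,0,0],[0,0,0,0,0,0,0],[0,0,0,0,0,0,0],[0,0,0,0,0,0,0],[0,0,0,0,0,0,0]])

```text
clock: 18.05
ee_pos: [617.6, 78.6, 134.9]
eef_rot: [-0.0, 0.767, 0.641, 0.001]
ft_force: [-3.8, 3.9, 13.5]
grip_width: 0.3
finger_force: 7.1
```

>>> drive_tool(rows=[[0,0,0,0,0,0,0],[0,0,0,0,0,0,0],[0,0,0,0,0,0,0],[0,0,0,0,0,0,0],[0,0,0,0,0,0,0]])

```text
clock: 18.47
ee_pos: [617.6, 78.6, 134.9]
eef_rot: [-0.0, 0.767, 0.641, 0.001]
ft_force: [-3.5, 4.5, 14.2]
grip_width: 0.6
finger_force: 7.1
```

>>> drive_tool(rows=[[0,0,0,0,0,0,0],[0,0,0,0,0,0,0],[0,0,0,0,0,0,0],[0,0,0,0,0,0,0],[0,0,0,0,0,0,0]])

```text
clock: 18.88
ee_pos: [617.6, 78.6, 134.9]
eef_rot: [-0.0, 0.767, 0.641, 0.001]
ft_force: [-3.4, 5.0, 14.2]
grip_width: 0.7
finger_force: 7.1
```

>>> drive_tool(rows=[[0,0,0,0,0,0,0],[0,0,0,0,0,0,0],[0,0,0,0,0,0,0],[0,0,0,0,0,0,0],[0,0,0,0,0,0,0]])

```text
clock: 19.3
ee_pos: [617.6, 78.6, 134.9]
eef_rot: [-0.0, 0.767, 0.641, 0.001]
ft_force: [-4.1, 4.6, 14.1]
grip_width: 0.5
finger_force: 7.1
```

>>> drive_tool(rows=[[0,0,0,0,0,0,0],[0,0,0,0,0,0,0],[0,0,0,0,0,0,0],[0,0,0,0,0,0,0],[0,0,0,0,0,0,0]])

```text
clock: 19.72
ee_pos: [617.6, 78.6, 134.9]
eef_rot: [-0.0, 0.767, 0.641, 0.001]
ft_force: [-4.6, 4.6, 15.1]
grip_width: 0.9
finger_force: 7.1
```

```bash
python3 - <<'E'
from bub import *
read()
a,d=grab("scene");np.savez("scene3.npz",a=a,d=d)
P=cloud("scene",d).reshape(-1,3);m=(P[:,2]>146)&(P[:,2]<163)&(P[:,0]>465)&(P[:,0]<492)&(P[:,1]>5)&(P[:,1]<130);print("fin y",np.median(P[m,1]),m.sum())
q=P[(abs(P[:,2]-93)<8)&(P[:,0]>430)&(P[:,0]<690)&(P[:,1]>-85)&(P[:,1]<230)];print("slope y",np.linalg.lstsq(np.c_[q[:,:2],np.ones(len(q))],q[:,2],rcond=None)[0])
B=grab("top")[0][125:185,195:285]
cv2.imwrite("pics/b3.png",np.hstack([cv2.resize(a[100:250,190:370],(450,375)),cv2.copyMakeBorder(cv2.resize(B,(337,225)),0,150,0,0,0)])[:,:,::-1])
E
```

```text
scene 0.84 1.18 62.0 15.8 54.0
top 7.88 7.65 45.5 12.6 40.0
19.8167 [-3.5  4.5 14.8] [617.6  78.6 134.9]
fin y 77.21477248225594 96
slope y [-1.39930854e-03 -1.09871093e-03  9.14400992e+01]
```

View pics/b3.png

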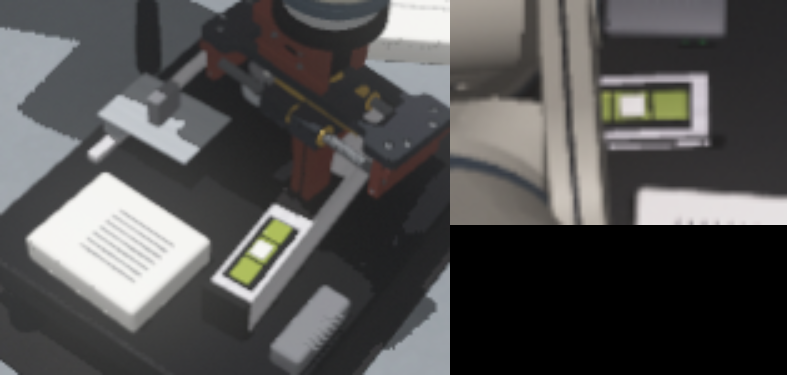

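The scene crop shows the bubble at (262,250), midway between its lines. In the top crop the bubble is at (632,105), between the lines at 611 and 651. The slope is about 0, the press about 14 N, and the guard is still back. Handing in.

```bash
python3 -c "
from cell import r
print(r.close_job())"
```

```text
the job is handed in; nothing more can be done
None
```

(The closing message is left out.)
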